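# Shut the tagged air valve under the sliding cover

## Robot

A 6-joint arm with a two-finger parallel gripper is mounted at the origin on the work surface. World frame = base frame: x ahead of the robot, y to its left, z up, the work surface at z = 0. Lengths are in m, angles in rad, forces in N, time in s.
With the tool pointing down it reaches from about 0.375 to 0.9 m from the base axis. Payload 3.1 kg.
Tool frame: the origin (TCP) lies on the centre line of the jaws, within the pads' length; the fingertips stand robot.finger_overhang ahead of it and the grasp point (between the pads) lies 2 mm behind it (robot.finger_overhang is the distance from the TCP to the fingertips, in m); z points along the fingers, y is the direction in which the jaws open and shut (so a half turn about z gives the same grasp; the last joint's range is limited). The gripper opens to 87 mm and grips with 3 to 60 N. Pads are 19 mm wide; open, the fingers measure 117 mm over their backs; the gripper's body (75 mm by 190 mm) begins 51 mm behind the grasp point.
Start: joints at [-1.389, 0.527, 1.433, -0, 1.181, -0.178], TCP at [0.221, -0.585, 0.24] pointing down, gripper open.
Joint ranges: [-3.08, 3.08], [-0.75, 2.2], [0.22, 2.44], [-1.43, 4.57], [0, 2.65], [-2.85, 2.85]. Speed limits (rad/s): [2.79, 2.79, 3.14, 3.14, 3.14, 3.14].

## Interface

Orientations are given as a unit quaternion [x, y, z, w].
In Python, from rig import robot gives the robot as it stands. The module is installed in compiled form; this text tells all that it offers.
- The arm moves only by the tool step_arm, never from a script. Its arguments are lists of equal length, an entry for each row: "slide": the shift along the tool's x, y, z in mm, a list of three; "twist": the turn about the tool's z in degrees. A call has 1 to 20 rows; each row shifts and turns the commanded pose from where the row before left it, along the tool's axes as they then stand; what a row does not reach is not made up. A row lasts 1/12 s, in which the tool goes at most 41.7 mm and 7.16 degrees, less where a joint would pass 70% of its speed; a pose out of reach is approached as far as the arm can. A call is refused whole if a number of a shift passes 41.7 or a number of a turn 7.16, either way. A call with a gripper value outside its range is refused whole. "jaw" is the finger opening in mm, from 0 to 87, set as the call begins (left out, the last holds). The fingers move at their own pace and stop on an object; "force" is the grip in N (left out, the last holds). Time passes only in rows, so rows that do not move let the fingers close. It gives the time, the measured TCP pose, the force and the opening at its end, in the units of the state.
- robot.get_obs(): the state, without advancing time (a new reading comes with each control period).
- robot.camera(name): name is "scene" or "top"; returns a dict with "color" (400x640x3 uint8, blue, green, red), "depth" (400x640 float32, m along the optical axis (not along the pixel's ray), 0 where there is no reading), "camera_matrix" (3x3 intrinsics, pixels), "k1" (the pictures are not rectified: a ray, as slopes to the right and down, at radius r is drawn at 1 + k1 r^2 times it, then the intrinsics apply), "origin" and "orientation" of the camera in the world. Camera axes: x right, y down, z forward; pixel columns grow to the right and rows downward; lengths in m; the calibration is good to about 2 mm. A picture is of the moment at which its call begins.
- robot.hand_in(): hands the job in, once; it reports no verdict.
The state is a dict: "time": time; "q": joint angles; "joint_velocities": joint speeds; "joint_torque": joint torques, N m; "position": TCP position; "tool_rot": TCP orientation; "ft_force": force on the tool from outside, world axes, zero at the start; "moment": the same for the moment, N m; "grip_width": finger opening in m.
Only numpy, scipy, OpenCV 4.12 (cv2) and the standard library are available. Lean on these libraries where they do the work, as an engineer would, in place of code of your own. Each camera call takes 0.05 s, during which the arm holds its last target.

## Task

The flat metal box screwed to the workbench holds two compressed-air valves under a loose sliding cover. Push the cover by its folded-up edge along its guides, right off the opening and onto the box's fixed deck, without lifting it; then push the lever of the valve that carries the round tag a quarter turn to its stop, so that it stands fully across its pipe (shut). Leave the cover slid open, leave the other valve open, and do not disturb the things lying about on the bench.

Things in the scene. Friction and masses are not known exactly. Their poses are not given: they have to be found in the camera images.
- box: Grey sheet-steel valve box fixed to the bench, 166 mm wide (x), 510 mm long (y). Origin: at bench level under the middle of its opening; x to its back, y the way the cover slides open (robot's left), z up. The opening, in its right part, spans x -68..68, y -122..113 mm, 70 mm deep. Couplers, a gauge and a knob stand out up to 48 mm from the front wall, below 70 mm height.
- deck (a point): Middle of the fixed deck, on its top (71 mm above the bench), at y 249 mm in the box's frame; the deck spans y 116..381 mm. Two runners (tops 74 mm above the bench) with guide lips (to 85 mm) run the full length of the box, front and back. An end plate at y 381 mm, 84 mm high, stops the cover; there is no stop at the right end.
- cover: Loose aluminium cover, about 0.6 kg: plate 150 (x) by 239 (y) by 3 mm, lying on the runners between the guide lips, 3 mm play each side. Origin: centre of its underside, 74 mm above the bench; axes as the box. It starts closed, within 10 mm of the box's origin along y, hiding both valves. Sliding takes 3 to 7 N. Clear of the opening from 232 mm along the box's y; meets the stop at 261 mm.
- cover_flange (a point): Middle of the outer face of the cover's folded-up right (-y) edge, 119 mm from the cover's origin and 15 mm above its underside. The flange is upright, 130 mm wide (along x), 3 mm thick, its top 28 mm above the cover's underside.
- tag_stem (a point): Turning axis of the tagged valve at the mid-height of its lever, 55 mm above the bench (19 mm below the runners). A round brass disc 36 mm across lies flat on its lever over the axis; the other valve has only a small nut there. The valves stand 85 mm apart in the opening, left and right; either can be the tagged one. Axes as the box.
- tag_tip (a point): Outer end of the tagged valve's lever, 62 mm from the axis, at the lever's mid-height. The lever is a black sleeved flat bar 12 mm wide, 7 mm thick, level, its sleeve from 10 to 62 mm from the axis. The valve body below it is brass, 26 mm wide, its top 43 mm above the bench.
- tag_lever (a joint): Angle of the tagged lever: 0 = open, lever along the pipe, pointing to the box's front (-x); grows as it turns clockwise seen from above; 1.571 = shut, at its stop, lever across the pipe, pointing along the box's +y. Stays where it is left; turning it takes about 4 N at 45 mm from the axis.
- plain_stem (a point): The same axis point of the other valve, the one without the disc, same size and lever.
- plain_lever (a joint): Angle of the other lever, same meaning; it starts open and stays open.
- tape_roll: Roll of paper tape lying flat, 90 mm across, 24 mm high. Origin: centre of underside. Leave alone.
- oil_can: Blue spray can, 52 mm across, 150 mm high, standing behind the deck. Origin: centre of underside. Leave alone.
- spanner: Steel spanner 170 mm long, lying behind the box. Leave alone.
- plug: Steel hose plug, 22 mm across, 42 mm high, standing in front of the box. Origin: centre of underside. Leave alone.

How it is judged:
By the outcome, as a careful person would: the job done as asked, in the order asked, and still so for the second after the job is handed in, with the robot touching nothing.
It also fails if it takes over 53 s, if anything falls off the work surface, if the arm or the gripper's body presses on something with over 40 N, if the wrist force passes 120 N, or if a joint passes its speed limit or range.

## Working session

There is one attempt and no reset: what is moved stays moved. The work goes in short steps, Python scripts to look and compute and a tool call to move; the robot and the scene stay as the last step left them, time stands still between calls to the robot, and variables do not carry over. Pictures are saved under pics/ and viewed, and the job is handed in when it is done.

Besides the shell and the picture viewer there is one more tool, called after "Call:" by a JSON object that holds its "op" and its "data", one argument or row to a line. step_arm: Moves the arm, as the interface text tells. Its arguments: {"type":"object","properties":{"slide":{"type":"array","items":{"type":"array","items":{"type":"number"}}},"twist":{"type":"array","items":{"type":"number"}},"jaw":{"type":"number"},"force":{"type":"number"}},"required":["slide","twist"]}

```bash
mkdir -p pics; cat > h.py <<'E'
import numpy as np,cv2
from scipy.spatial.transform import Rotation as R
from rig import robot
def ray(c,u,v):
    K=c["camera_matrix"];x=(u-K[0][2])/K[0][0];y=(v-K[1][2])/K[1][1]
    a,b=x,y
    for _ in range(20):
        s=1+c["k1"]*(a*a+b*b);a,b=x/s,y/s
    return np.array([a,b,1.])
def atz(c,u,v,z):
    d=R.from_quat(c["orientation"]).apply(ray(c,u,v));o=np.array(c["origin"])
    return o+d*(z-o[2])/d[2]
def dep(c,u,v):
    d=c["depth"][int(v)-1:int(v)+2,int(u)-1:int(u)+2];d=np.median(d[d>0]) if (d>0).any() else np.nan
    return R.from_quat(c["orientation"]).apply(ray(c,u,v)*d)+np.array(c["origin"])
def proj(c,p):
    q=R.from_quat(c["orientation"]).inv().apply(np.array(p)-np.array(c["origin"]));a,b=q[0]/q[2],q[1]/q[2]
    s=1+c["k1"]*(a*a+b*b);K=c["camera_matrix"];return K[0][0]*a*s+K[0][2],K[1][1]*b*s+K[1][2]
E
python3 - <<'E'
from h import *
import pickle
print(robot.get_obs(),robot.finger_overhang)
for n in("top","scene"):
    c=robot.camera(n);cv2.imwrite(f"pics/{n}0.png",c["color"]);pickle.dump(c,open(n+"0.pkl","wb"))
    print(n,c["camera_matrix"],c["k1"],c["origin"],c["orientation"])
E
```

```text
{'time': 0.0, 'q': array([-1.38848826e+00,  5.28463422e-01,  1.43389251e+00, -1.21524015e-05,
        1.18138157e+00, -1.78465571e-01]), 'joint_velocities': array([-1.49528826e-03, -3.59078682e-03, -1.69911350e-03, -1.04715158e-03,
        2.00179688e-05, -1.97692922e-03]), 'joint_torque': array([ 1.69291252e-04, -4.40045285e+01, -1.76594263e+01,  6.32893690e-02,
        5.82353398e-02, -1.58233565e-04]), 'position': array([ 0.22054162, -0.5840601 ,  0.23857639]), 'tool_rot': array([ 9.83773387e-01,  1.79412301e-01, -7.67918230e-06, -1.07240884e-03]), 'ft_force': array([-0.71218262,  0.59263677,  0.36910164]), 'moment': array([ 0.01785828, -0.05493657, -0.05095924]), 'grip_width': 0.08702572718892272} 0.017
top [[385.06915737   0.         318.37901351]
 [  0.         385.06915737 194.75819877]
 [  0.           0.           1.        ]] -0.0025837597198022744 [ 0.42626285 -0.03208905  0.79125784] [-0.68444133  0.72154692 -0.07502398  0.07267405]
scene [[461.34580241   0.         317.1232061 ]
 [  0.         461.34580241 196.4038172 ]
 [  0.           0.           1.        ]] -0.007506711982593861 [0.91512082 0.27304325 0.86478552] [ 0.36779801  0.88929029 -0.24991632 -0.10690761]
```

View pics/top0.png

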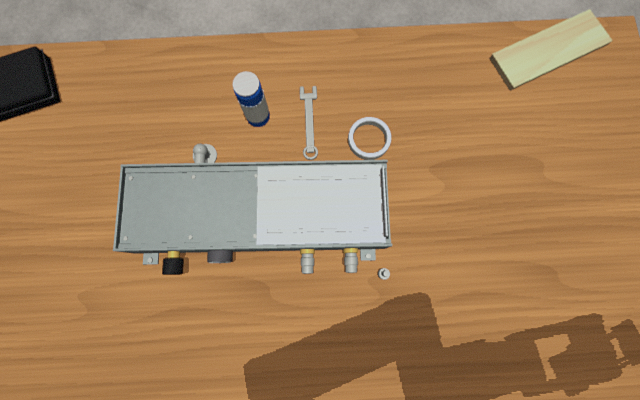

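View pics/scene0.png

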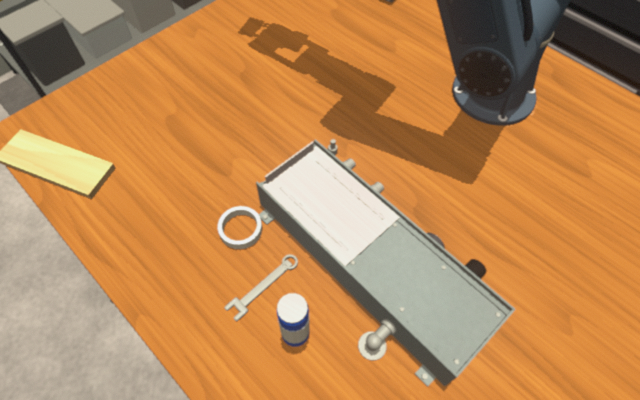

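The top view shows the box: deck on the left (115–258 px), white cover 258–388 px, flange at about x=386. The plug is at (384,273), the tape at (370,138). Next I'll enlarge the corners.

```bash
python3 - <<'E'
import cv2
a=cv2.imread("pics/top0.png")
cv2.imwrite("pics/t1.png",cv2.resize(a[150:285,240:410],None,fx=4.5,fy=4.4,interpolation=cv2.INTER_CUBIC))
cv2.imwrite("pics/t2.png",cv2.resize(a[150:285,105:275],None,fx=4.5,fy=4.4,interpolation=cv2.INTER_CUBIC))
E
```

```text
(no output)
```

View pics/t1.png

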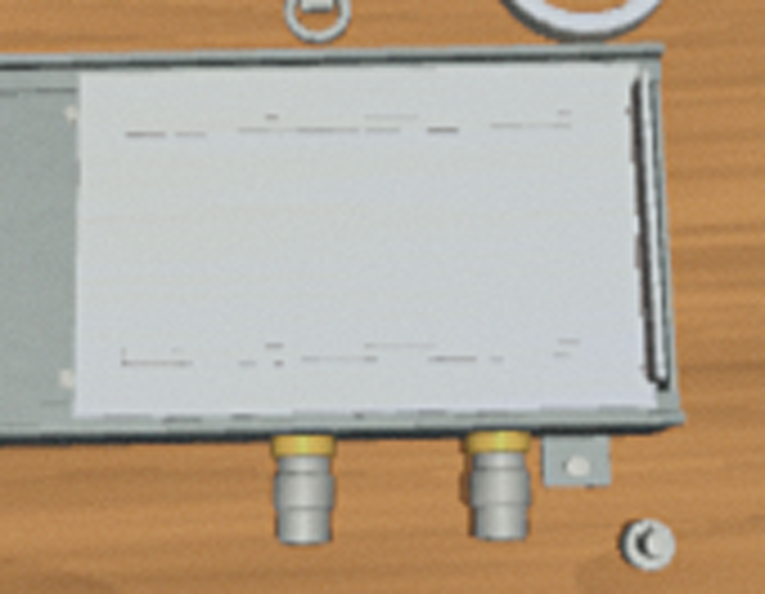

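View pics/t2.png

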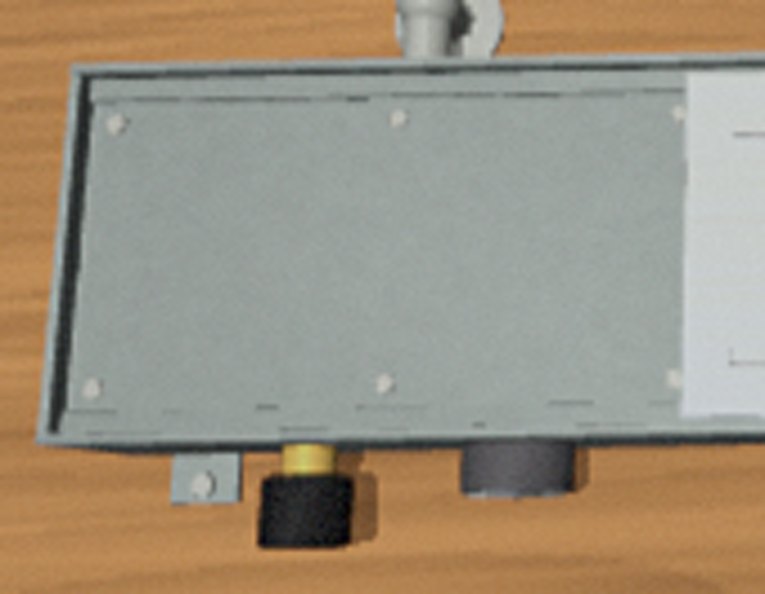

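```bash
python3 - <<'E'
from h import *
import pickle
c=pickle.load(open("top0.pkl","rb"))
o=np.array
BR=atz(c,387.0,160.2,.085);FR=atz(c,391.3,244.6,.085);BL=atz(c,121.3,165.0,.085);FL=atz(c,113.6,249.6,.085)
for n,p in zip(("BR","FR","BL","FL"),(BR,FR,BL,FL)):print(n,p.round(4))
print(np.linalg.norm(BR-FR),np.linalg.norm(BL-FL),np.linalg.norm(BR-BL),np.linalg.norm(FR-FL))
yd=(BL+FL-BR-FR)[:2];yd/=np.linalg.norm(yd);print("yaw of y axis dir",yd,np.degrees(np.arctan2(-yd[0],yd[1])))
xd=o([yd[1],-yd[0]]);ctr=(BR+FR+BL+FL)[:2]/4
print("ctr",ctr)
CL=(atz(c,257.8,166,.077)+atz(c,256.3,243.7,.077))[:2]/2
f1=atz(c,240+645/4.5-.4,150+72/4.4-.4,.102)[:2];f2=atz(c,240+663/4.5-.4,150+385/4.4-.4,.102)[:2]
print("coverleft",CL,"flange",f1,f2,np.linalg.norm(f1-f2), (CL-f1)@yd,(CL-f2)@yd)
for u,v in((384,272),):print("plug",atz(c,u,v,.042),dep(c,u,v))
print("deck",dep(c,190,205),dep(c,320,205))
E
```

```text
BR [ 0.6366 -0.1729  0.085 ]
FR [ 0.4763 -0.1664  0.085 ]
BL [0.6541 0.3344 0.085 ]
FL [0.4938 0.3398 0.085 ]
0.16047864036330425 0.16036295850662988 0.5076049860342668 0.5065199131418526
yaw of y axis dir [0.03457322 0.99940217] -1.981294232380559
ctr [0.56519598 0.08372164]
coverleft [0.56611145 0.07799909] flange [ 0.62081322 -0.16098288] [ 0.488761   -0.15659327] 0.13212515070082717 0.23694788696236835 0.2371263756244342
plug [ 0.42820767 -0.15590576  0.042     ] [ 0.42820885 -0.15598046  0.04154794]
deck [0.57205023 0.20634128 0.07148893] [ 0.557899   -0.04051519  0.07730115]
```

Box frame: origin about (0.561, -0.042), yaw -2.0°. I'll turn the tool so its x runs along box y and its y along box x.

Call:
{"op": "step_arm", "data": {
  "slide": [
    [0,0,0],
    [0,0,0],
    [0,0,0],
    [0,0,0],
    [0,0,0],
    [0,0,0],
    [0,0,0],
    [0,0,0],
    [0,0,0],
    [0,0,0],
    [0,0,0],
    [0,0,0]
  ],
  "twist": [-6.74,-6.74,-6.74,-6.74,-6.74,-6.74,-6.74,-6.74,-6.74,-6.74,0,0],
  "jaw": 60
}}

```text
time: 1.1
position: [0.2206, -0.5844, 0.2391]
tool_rot: [0.72, 0.694, 0.0, -0.0]
ft_force: [0.2, 0.1, -0.2]
grip_width: 0.0599
```

```bash
cat >> h.py <<'E'
a=np.radians(-1.98);BX=np.array([np.cos(a),np.sin(a)]);BY=np.array([-np.sin(a),np.cos(a)]);O=np.array([.5608,-.0422])
def st():
    s=robot.get_obs();p=s["position"];Rm=R.from_quat(s["tool_rot"]).as_matrix()
    print("t",round(s["time"],2),"p",p.round(4),"box xy mm",((p[:2]-O)@BX*1e3).round(1),((p[:2]-O)@BY*1e3).round(1),"toolx deg",np.degrees(np.arctan2(Rm[1,0],Rm[0,0])).round(2),"tilt",Rm[:,2].round(4),"f",s["ft_force"].round(1),"q",s["q"].round(2),s["grip_width"])
E
python3 -c "
from h import *;st()"
```

```text
t 1.1 p [ 0.2206 -0.5844  0.2391] box xy mm -321.2 -553.7 toolx deg 87.9 tilt [-1.e-04  9.e-04 -1.e+00] f [ 0.2  0.1 -0.2] q [-1.39  0.53  1.43  0.    1.18 -1.35] 0.05988632946708514
```

Call:
{"op": "step_arm", "data": {
  "slide": [
    [19.5,16,0],
    [19.5,16,0],
    [25,20.6,0],
    [25,20.6,0],
    [25,20.6,0],
    [25,20.6,0],
    [25,20.6,0],
    [25,20.6,0],
    [25,20.6,0],
    [25,20.6,0],
    [25,20.6,0],
    [25,20.6,0],
    [25,20.6,0],
    [25,20.6,0],
    [25,20.6,0],
    [25,20.6,0],
    [0,0,0],
    [0,0,0]
  ],
  "twist": [0,0,0,0,0,0,0,0,0,0,0,0,0,0,0,0,0,0]
}}

```text
time: 2.6
position: [0.5547, -0.2052, 0.2393]
tool_rot: [0.718, 0.696, -0.0, -0.0]
ft_force: [-0.6, -0.7, 0.5]
grip_width: 0.0601
```

Call:
{"op": "step_arm", "data": {
  "slide": [
    [0,0,20],
    [0,0,25],
    [0,0,25],
    [0,0,25],
    [0,0,20],
    [0,0,10],
    [0,0,5],
    [0,0,0],
    [0,0,0]
  ],
  "twist": [0,0,0,0,0,0,0,0,0]
}}

```text
time: 3.35
position: [0.5543, -0.2076, 0.1103]
tool_rot: [0.719, 0.695, 0.0, 0.001]
ft_force: [1.0, -0.4, 0.6]
grip_width: 0.0605
```

```bash
python3 - <<'E'
from h import *
st()
for n in("top","scene"):
    c=robot.camera(n);cv2.imwrite(f"pics/{n}1.png",c["color"])
E
```

```text
t 3.35 p [ 0.5543 -0.2076  0.1103] box xy mm -0.8 -165.5 toolx deg 88.01 tilt [ 1.1e-03 -8.0e-04 -1.0e+00] f [ 1.  -0.4  0.6] q [-0.55  0.65  1.63 -0.    0.86 -0.51] 0.06046643823700274
```

View pics/scene1.png

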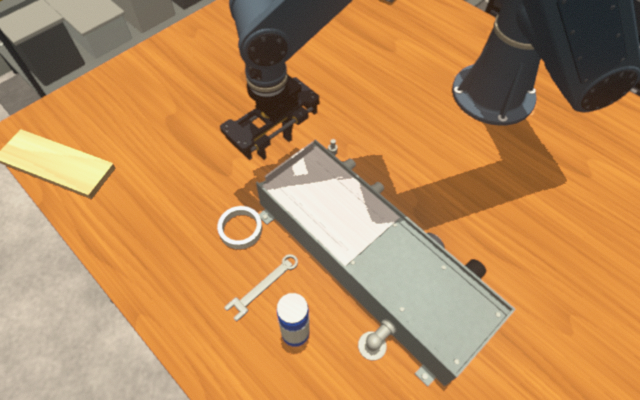

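View pics/top1.png

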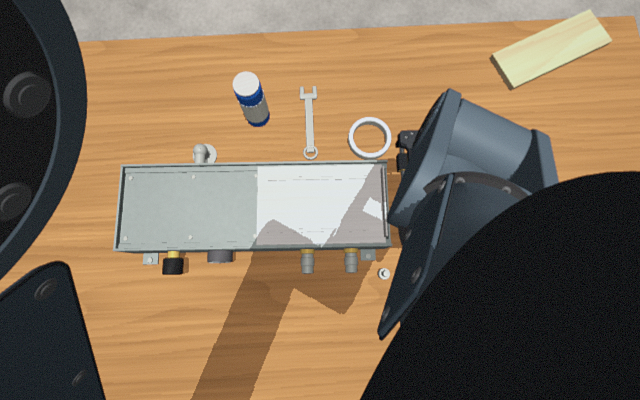

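The tool is lined up outside the flange (about (388,205) in the top view), with bench objects clear. I'll lower 10 mm, then make slow contact and push.

Call:
{"op": "step_arm", "data": {
  "slide": [
    [0,0,5],
    [0,0,5],
    [0,0,0],
    [10,0,0],
    [10,0,0],
    [5,0,0],
    [4,0,0],
    [4,0,0],
    [4,0,0],
    [4,0,0],
    [4,0,0],
    [4,0,0],
    [0,0,0],
    [0,0,0]
  ],
  "twist": [0,0,0,0,0,0,0,0,0,0,0,0,0,0]
}}

```text
time: 4.62
position: [0.5559, -0.1574, 0.0997]
tool_rot: [0.719, 0.695, 0.0, 0.0]
ft_force: [0.7, -1.8, 0.6]
grip_width: 0.0597
```

```bash
python3 - <<'E'
from h import *
st()
c=robot.camera("scene");cv2.imwrite("pics/s2.png",cv2.resize(c["color"][60:260,180:440],None,fx=3,fy=3))
E
```

```text
t 4.62 p [ 0.5559 -0.1574  0.0997] box xy mm -0.9 -115.3 toolx deg 88.04 tilt [ 8.e-04  5.e-04 -1.e+00] f [ 0.7 -1.8  0.6] q [-0.47  0.66  1.67  0.    0.82 -0.44] 0.059686775879507284
```

View pics/s2.png

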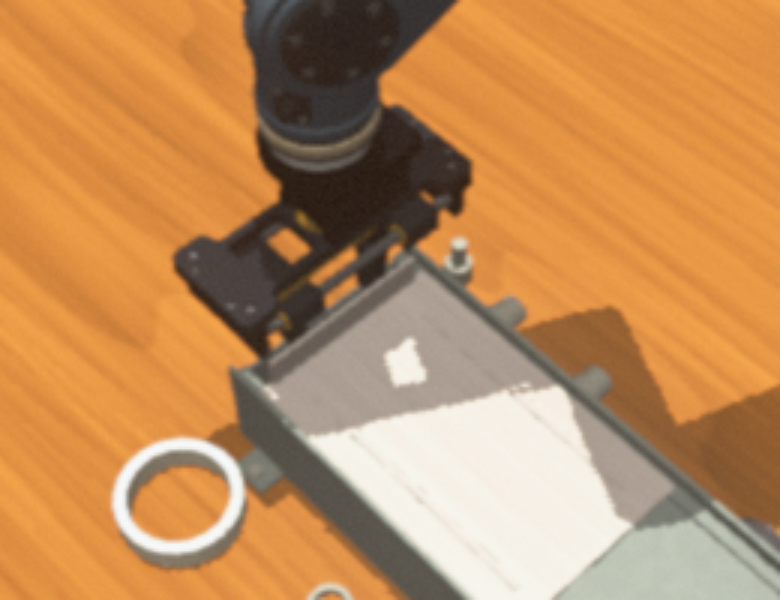

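Both fingers sit behind the flange (crop (300,350) and (375,290)) and the cover is moving. Pushing on.

Call:
{"op": "step_arm", "data": {
  "slide": [
    [5,0,0],
    [8,0,0],
    [10,0,0],
    [10,0,0],
    [10,0,0],
    [10,0,0],
    [10,0,0],
    [10,0,0],
    [10,0,0],
    [10,0,0],
    [10,0,0],
    [10,0,0],
    [10,0,0],
    [10,0,0],
    [10,0,0],
    [10,0,0],
    [10,0,0],
    [8,0,0],
    [5,0,0],
    [0,0,0]
  ],
  "twist": [0,0,0,0,0,0,0,0,0,0,0,0,0,0,0,0,0,0,0,0]
}}

```text
time: 6.33
position: [0.561, 0.0197, 0.0996]
tool_rot: [0.719, 0.695, 0.0, -0.001]
ft_force: [-0.1, 0.5, 1.0]
grip_width: 0.0601
```

```bash
python3 - <<'E'
from h import *
st()
for n in("top","scene"):
    c=robot.camera(n);cv2.imwrite(f"pics/{n}3.png",c["color"])
E
```

```text
t 6.33 p [0.561  0.0197 0.0996] box xy mm -1.9 61.9 toolx deg 88.11 tilt [-8.0e-04  1.2e-03 -1.0e+00] f [-0.1  0.5  1. ] q [-0.16  0.64  1.71  0.    0.79 -0.13] 0.06005646116675886
```

View pics/scene3.png

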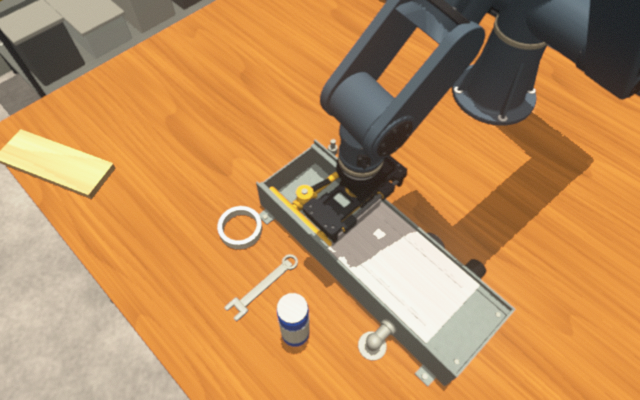

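The cover is about 190 mm open, and the right valve, apparently the one with the disc, shows at (304,193). Finishing the push (about 57 mm).

Call:
{"op": "step_arm", "data": {
  "slide": [
    [6,0,0],
    [8,0,0],
    [8,0,0],
    [8,0,0],
    [8,0,0],
    [8,0,0],
    [6,0,0],
    [4,0,0],
    [1,0,0],
    [0,0,0],
    [0,0,0]
  ],
  "twist": [0,0,0,0,0,0,0,0,0,0,0]
}}

```text
time: 7.35
position: [0.5636, 0.0758, 0.0997]
tool_rot: [0.719, 0.695, 0.001, -0.0]
ft_force: [0.4, -0.3, -0.7]
grip_width: 0.0601
```

```bash
python3 - <<'E'
from h import *
st()
E
```

```text
t 7.35 p [0.5636 0.0758 0.0997] box xy mm -1.3 118.1 toolx deg 88.04 tilt [ 5.0e-04  1.2e-03 -1.0e+00] f [ 0.4 -0.3 -0.7] q [-0.06  0.65  1.69  0.    0.8  -0.03] 0.060062039847061065
```

Call:
{"op": "step_arm", "data": {
  "slide": [
    [-8,0,0],
    [-8,0,-10],
    [0,0,-25],
    [0,0,-25],
    [-20,0,-30],
    [-30,0,-30],
    [-35,0,0],
    [-35,0,0],
    [-35,0,0],
    [-35,0,0],
    [-30,0,0],
    [-30,0,0],
    [-20,0,0],
    [0,0,0]
  ],
  "twist": [0,0,0,0,0,0,0,0,0,0,0,0,0,0],
  "jaw": 0
}}

```text
time: 8.52
position: [0.5538, -0.2159, 0.2201]
tool_rot: [0.721, 0.693, -0.0, 0.002]
ft_force: [0.6, -0.8, 0.6]
grip_width: 0.0002
```

```bash
python3 - <<'E'
from h import *
import pickle
st()
for n in("top","scene"):
    c=robot.camera(n);cv2.imwrite(f"pics/{n}4.png",c["color"]);pickle.dump(c,open(n+"4.pkl","wb"))
E
```

```text
t 8.52 p [ 0.5538 -0.2159  0.2201] box xy mm -1.0 -173.8 toolx deg 87.75 tilt [ 0.0026 -0.0031 -1.    ] f [ 0.6 -0.8  0.6] q [-0.56  0.51  1.53 -0.    1.1  -0.52] 0.00021211267292305778
```

View pics/scene4.png

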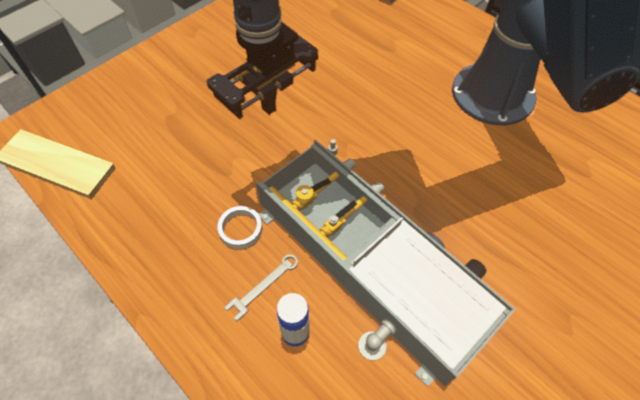

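View pics/top4.png

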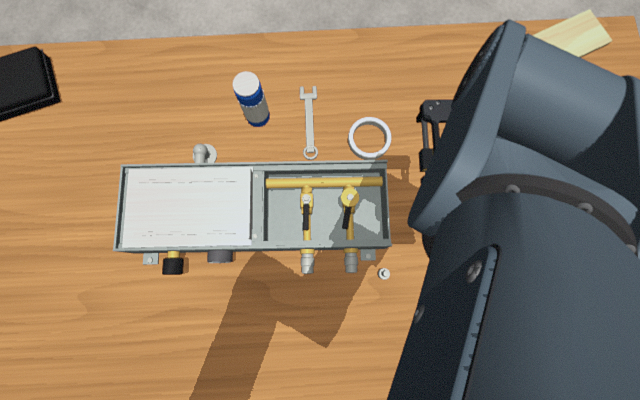

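```bash
python3 - <<'E'
from h import *
a=cv2.imread("pics/top4.png")
cv2.imwrite("pics/t5.png",cv2.resize(a[155:255,240:400],None,fx=5,fy=5,interpolation=cv2.INTER_CUBIC))
a=cv2.imread("pics/scene4.png")
cv2.imwrite("pics/s5.png",cv2.resize(a[130:270,250:410],None,fx=4,fy=4,interpolation=cv2.INTER_CUBIC))
E
```

```text
(no output)
```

View pics/t5.png

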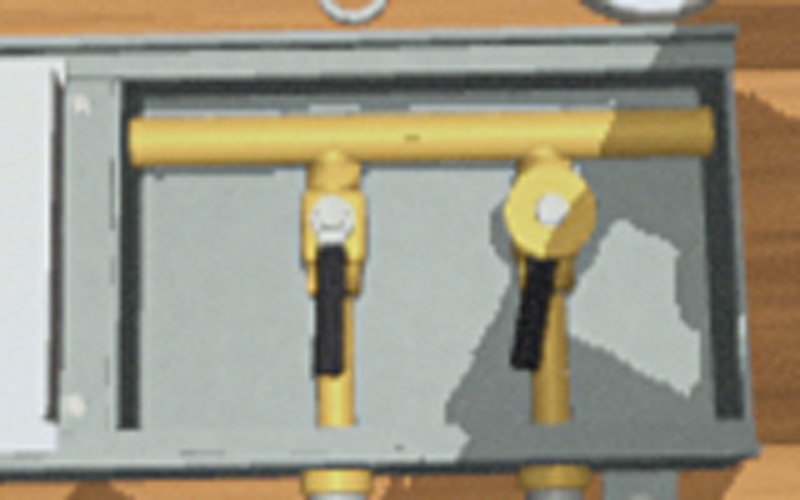

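View pics/s5.png

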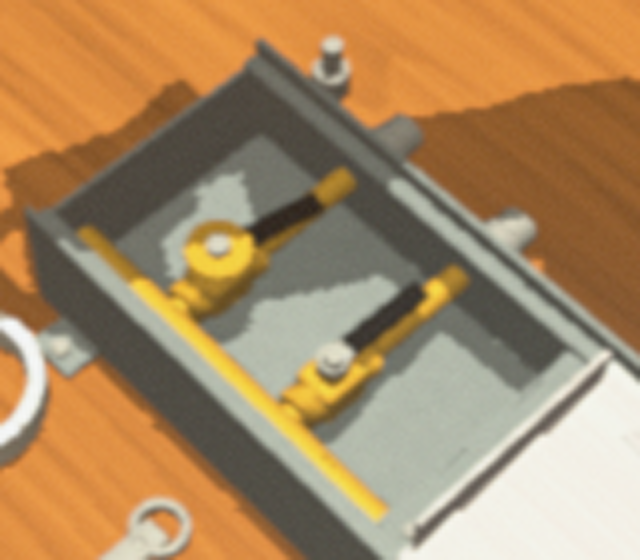

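```bash
python3 - <<'E'
from h import *
import pickle
c=pickle.load(open("top4.pkl","rb"))
def b(x,y,z):
    p=atz(c,240+x/5-.4,155+y/5-.4,z)[:2]-O
    return (p@BX*1e3).round(1),(p@BY*1e3).round(1)
print("tag",b(550,209,.064),"tip",b(525,368,.0585),"mid",b(542,262,.0585))
print("plain",b(332,217,.062),"tip",b(328,374,.0585),b(331,248,.0585))
print("edge cover",b(52,60,.077),"flangetop",b(60,70,.102),b(50,415,.102),"open L",b(65,200,.071), "openback",b(400,80,.074),b(400,435,.074), b(120,300,.071),b(725,80,.074))
for u,v in((350,196.5),(353,196.5),(346.5,220),(305.8,218),(306,198)):print(dep(c,u,v).round(4))
E
```

```text
tag (np.float64(15.3), np.float64(-55.9)) tip (np.float64(-45.4), np.float64(-44.6)) mid (np.float64(-4.4), np.float64(-52.5))
plain (np.float64(14.1), np.float64(28.3)) tip (np.float64(-46.3), np.float64(30.6)) (np.float64(2.6), np.float64(28.9))
edge cover (np.float64(74.8), np.float64(135.0)) flangetop (np.float64(63.5), np.float64(127.5)) (np.float64(-64.5), np.float64(128.7)) open L (np.float64(20.8), np.float64(130.1)) openback (np.float64(65.1), np.float64(1.1)) (np.float64(-71.4), np.float64(3.6)) (np.float64(-18.3), np.float64(108.6)) (np.float64(62.8), np.float64(-124.3))
[ 0.574  -0.0994  0.0638]
[ 0.5739 -0.1052  0.0628]
[ 0.5294 -0.0899  0.0588]
[ 0.5374 -0.0122  0.0588]
[ 0.5762 -0.0144  0.0603]
```

The tag is on the right valve: disc at crop (550,209), its lever already about 10° clockwise. The plain valve is on the left. The cover is at about y 247 (flange 128), past the 232 needed. Next I'll place the closed fingers to the right of the tagged lever.

Call:
{"op": "step_arm", "data": {
  "slide": [
    [15,-4,0],
    [25,-7,0],
    [25,-7,0],
    [20,-5,0],
    [12,-3,0],
    [0,0,0],
    [0,0,0],
    [0,0,0],
    [0,0,20],
    [0,0,25],
    [0,0,25],
    [0,0,20],
    [0,0,0],
    [0,0,0]
  ],
  "twist": [0,0,0,0,0,5.25,5.25,0,0,0,0,0,0,0],
  "jaw": 0
}}

```text
time: 9.78
position: [0.5305, -0.1116, 0.1284]
tool_rot: [0.779, 0.627, -0.001, -0.001]
ft_force: [1.1, 0.4, 0.4]
grip_width: 0.0004
```

```bash
python3 - <<'E'
from h import *
st()
c=robot.camera("scene");cv2.imwrite("pics/s6.png",cv2.resize(c["color"][60:260,230:430],None,fx=3,fy=3))
E
```

```text
t 9.78 p [ 0.5305 -0.1116  0.1284] box xy mm -27.9 -70.4 toolx deg 77.69 tilt [-0.0024  0.0012 -1.    ] f [1.1 0.4 0.4] q [-0.41  0.58  1.74  0.    0.83 -0.2 ] 0.00037478832580878363
```

View pics/s6.png

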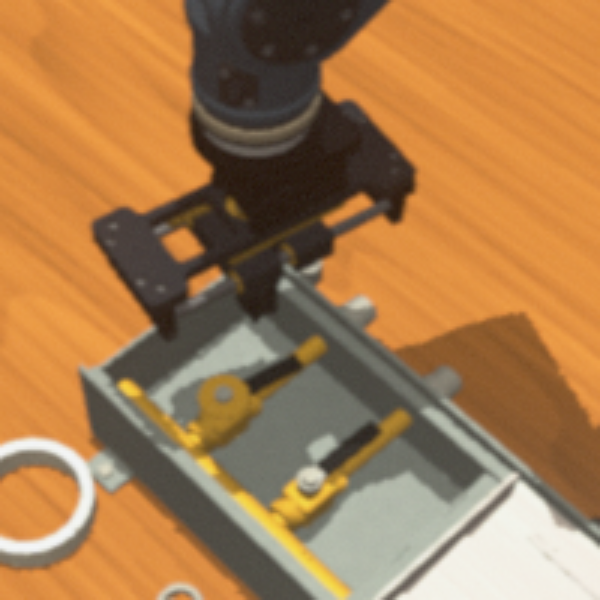

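```bash
python3 - <<'E'
from h import *
c=robot.camera("scene")
for x,y in((160,310),(168,325),(170,315),(395,210),(258,312),(265,295),(255,290)):
    u,v=230+x/3,60+y/3;print(x,y,dep(c,u,v).round(4))
E
```

```text
160 310 [ 0.625  -0.0931  0.2173]
168 325 [ 0.6208 -0.0922  0.1991]
170 315 [ 0.6188 -0.092   0.2074]
395 210 [ 0.4603 -0.0578  0.197 ]
258 312 [ 0.5362 -0.1019  0.1192]
265 295 [ 0.5313 -0.1004  0.1348]
255 290 [ 0.5618 -0.0792  0.1898]
```

Bracket bottoms stay about 55 mm above the TCP, so they clear the box. Backing off 5 mm and lowering beside the lever.

Call:
{"op": "step_arm", "data": {
  "slide": [
    [-5,0,0],
    [0,0,15],
    [0,0,20],
    [0,0,15],
    [0,0,8],
    [0,0,4],
    [0,0,0],
    [0,0,0]
  ],
  "twist": [0,0,0,0,0,0,0,0]
}}

```text
time: 10.55
position: [0.5306, -0.1176, 0.0678]
tool_rot: [0.779, 0.626, 0.0, 0.001]
ft_force: [0.4, 0.0, -0.9]
grip_width: 0.0005
```

```bash
cat >> h.py <<'E'
S=np.array([15.3,-55.9])
def rel():
    s=robot.get_obs();p=s["position"];Rm=R.from_quat(s["tool_rot"]).as_matrix()
    q=np.array([(p[:2]-O)@BX,(p[:2]-O)@BY])*1e3-S
    f=np.radians(88.02)-np.arctan2(Rm[1,0],Rm[0,0])
    print("phi",np.degrees(f).round(1),"radius",(q@[-np.cos(f),np.sin(f)]).round(1),"d",-(q@[np.sin(f),np.cos(f)]).round(1))
E
python3 - <<'E'
from h import *
st();rel()
c=robot.camera("scene");cv2.imwrite("pics/s7.png",cv2.resize(c["color"][60:260,230:430],None,fx=3,fy=3))
E
```

```text
t 10.55 p [ 0.5306 -0.1176  0.0678] box xy mm -27.5 -76.4 toolx deg 77.57 tilt [ 1.3e-03 -6.0e-04 -1.0e+00] f [ 0.4  0.  -0.9] q [-0.42  0.68  1.77 -0.    0.69 -0.21] 0.0004965531946777077
phi 10.4 radius 38.4 d 27.9
```

View pics/s7.png

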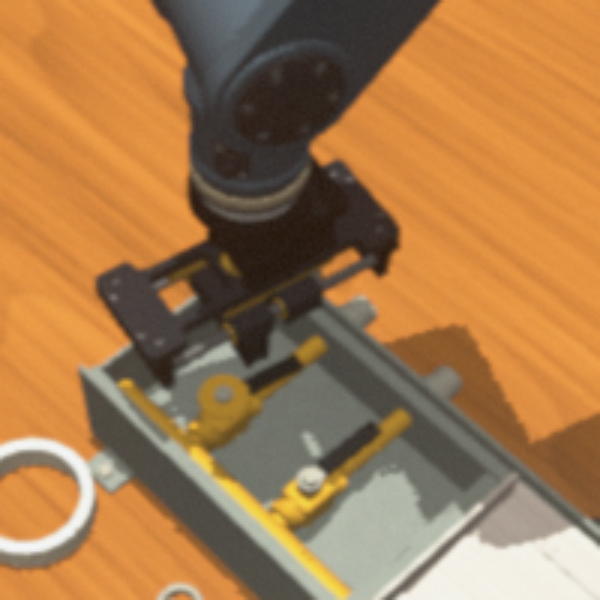

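Call:
{"op": "step_arm", "data": {
  "slide": [
    [0,0,2],
    [3,0,0],
    [4,0,0],
    [3,0,0],
    [2,0,0],
    [1,0,0],
    [3.4,-1.2,0],
    [3.4,-1.2,0],
    [3.4,-1.2,0],
    [3.4,-1.2,0],
    [0,0,0],
    [0,0,0]
  ],
  "twist": [0,0,0,0,0,0,5,5,5,5,0,0]
}}

```text
time: 11.6
position: [0.533, -0.0909, 0.0653]
tool_rot: [0.876, 0.482, -0.0, 0.001]
ft_force: [-1.8, -3.7, 1.4]
grip_width: 0.0002
```

```bash
python3 - <<'E'
from h import *
st();rel()
c=robot.camera("scene");cv2.imwrite("pics/s8.png",cv2.resize(c["color"][60:260,230:430],None,fx=3,fy=3))
E
```

```text
t 11.6 p [ 0.533  -0.0909  0.0653] box xy mm -26.1 -49.6 toolx deg 57.63 tilt [ 1.0e-04 -1.6e-03 -1.0e+00] f [-1.8 -3.7  1.4] q [-0.37  0.68  1.78 -0.    0.68  0.19] 0.00021282327253186636
phi 30.4 radius 38.9 d 15.5
```

View pics/s8.png

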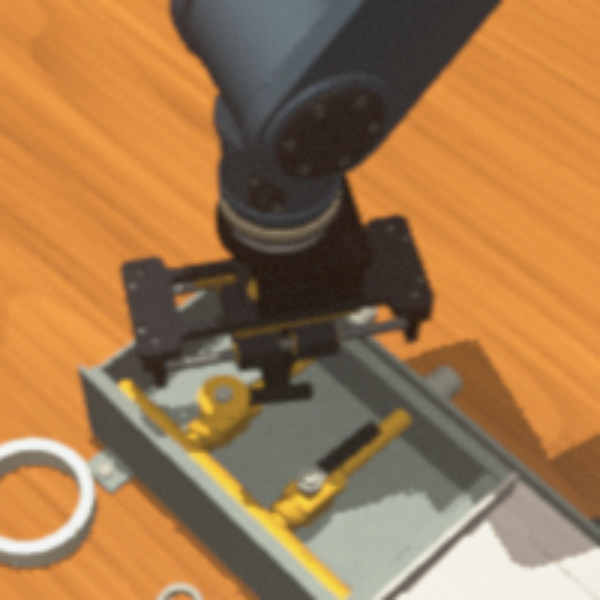

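The fingers are in contact at about 4 N and the lever has turned with them (crop (280,393)). Continuing the arc.

Call:
{"op": "step_arm", "data": {
  "slide": [
    [3.4,-1.2,0],
    [3.4,-1.2,0],
    [3.4,-1.2,0],
    [3.4,-1.2,0],
    [3.4,-1.2,0],
    [3.4,-1.2,0],
    [3.4,-1.2,0],
    [3.4,-1.2,0],
    [3.4,-1.2,0],
    [3.4,-1.2,0],
    [0,0,0],
    [0,0,0]
  ],
  "twist": [5,5,5,5,5,5,5,5,5,5,0,0]
}}

```text
time: 12.65
position: [0.5519, -0.0615, 0.0647]
tool_rot: [0.998, 0.067, -0.001, -0.0]
ft_force: [-3.9, -2.9, 1.5]
grip_width: 0.0008
```

```bash
python3 - <<'E'
from h import *
st();rel()
c=robot.camera("scene");cv2.imwrite("pics/s9.png",cv2.resize(c["color"][60:260,230:430],None,fx=3,fy=3))
E
```

```text
t 12.65 p [ 0.5519 -0.0615  0.0647] box xy mm -8.2 -19.6 toolx deg 7.71 tilt [-2.9e-03  4.0e-04 -1.0e+00] f [-3.9 -2.9  1.5] q [-0.31  0.7   1.74 -0.    0.71  1.12] 0.0007576269909367653
phi 80.3 radius 39.7 d 17.1
```

View pics/s9.png

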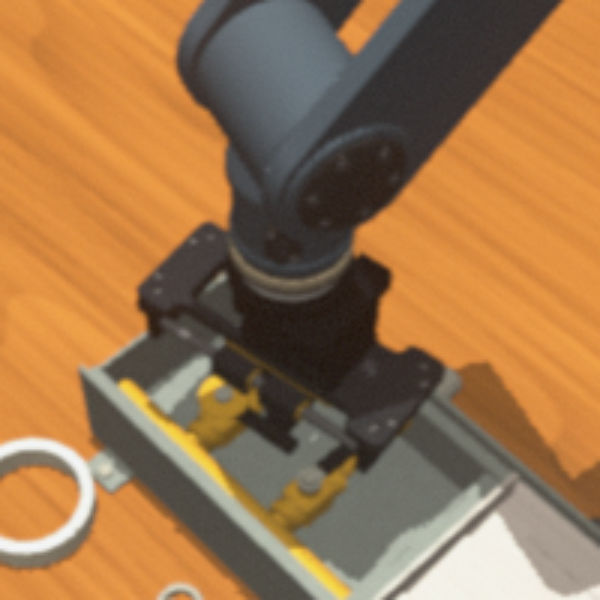

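Call:
{"op": "step_arm", "data": {
  "slide": [
    [3.4,-1.2,0],
    [3.4,-1.2,0],
    [1,0,0],
    [1,0,0],
    [1,0,0],
    [1,0,0],
    [0,0,0]
  ],
  "twist": [5,4.7,0,0,0,0,0]
}}

```text
time: 13.28
position: [0.5583, -0.0583, 0.0645]
tool_rot: [1.0, -0.017, -0.006, -0.001]
ft_force: [-11.1, -5.0, 6.0]
grip_width: 0.0004
```

```bash
python3 - <<'E'
from h import *
st();rel()
E
```

```text
t 13.28 p [ 0.5583 -0.0583  0.0645] box xy mm -1.9 -16.2 toolx deg -1.97 tilt [-0.0122  0.0017 -0.9999] f [-11.1  -5.    6. ] q [-0.3   0.7   1.72 -0.    0.73  1.31] 0.0003687512155734934
phi 90.0 radius 39.7 d 17.2
```

Call:
{"op": "step_arm", "data": {
  "slide": [
    [1,0,0],
    [1,0,0],
    [1,0,0],
    [0,0,0],
    [0,0,0]
  ],
  "twist": [0,0,0,0,0]
}}

```text
time: 13.7
position: [0.5586, -0.0583, 0.0644]
tool_rot: [1.0, -0.017, -0.009, -0.001]
ft_force: [-15.2, -5.9, 9.7]
grip_width: 0.0005
```

```bash
python3 - <<'E'
from h import *
st();rel()
E
```

```text
t 13.7 p [ 0.5586 -0.0583  0.0644] box xy mm -1.7 -16.1 toolx deg -1.93 tilt [-0.0179  0.0023 -0.9998] f [-15.2  -5.9   9.7] q [-0.3   0.71  1.71 -0.    0.74  1.31] 0.00051696624874067
phi 89.9 radius 39.8 d 16.9
```

The lever is at its stop: 3 mm more command gave no motion and a higher force. Backing off, lifting and checking.

Call:
{"op": "step_arm", "data": {
  "slide": [
    [-4,0,0],
    [-6,0,0],
    [-5,0,0],
    [0,0,0],
    [0,0,-20],
    [0,0,-35],
    [0,0,-40],
    [0,0,-40],
    [0,0,-20],
    [-30,-20,0],
    [-40,-10,0],
    [-40,-10,0],
    [-30,0,0],
    [0,-40,0],
    [0,-40,0],
    [0,-40,0],
    [0,-40,0],
    [0,0,0],
    [0,0,0]
  ],
  "twist": [0,0,0,0,0,0,0,0,0,0,0,0,0,0,0,0,0,0,0]
}}

```text
time: 15.28
position: [0.4197, 0.149, 0.2203]
tool_rot: [1.0, -0.016, 0.001, -0.0]
ft_force: [-0.1, -0.4, -0.6]
grip_width: 0.0002
```

```bash
python3 - <<'E'
from h import *
import pickle
st()
for n in("top","scene"):
    c=robot.camera(n);cv2.imwrite(f"pics/{n}10.png",c["color"]);pickle.dump(c,open(n+"10.pkl","wb"))
    if n=="top":cv2.imwrite("pics/t11.png",cv2.resize(c["color"][155:255,240:400],None,fx=5,fy=5,interpolation=cv2.INTER_CUBIC))
E
```

```text
t 15.28 p [0.4197 0.149  0.2203] box xy mm -147.6 186.2 toolx deg -1.79 tilt [ 2.e-03  6.e-04 -1.e+00] f [-0.1 -0.4 -0.6] q [0.09 0.32 1.89 0.   0.93 1.69] 0.000185466855495448
```

View pics/scene10.png

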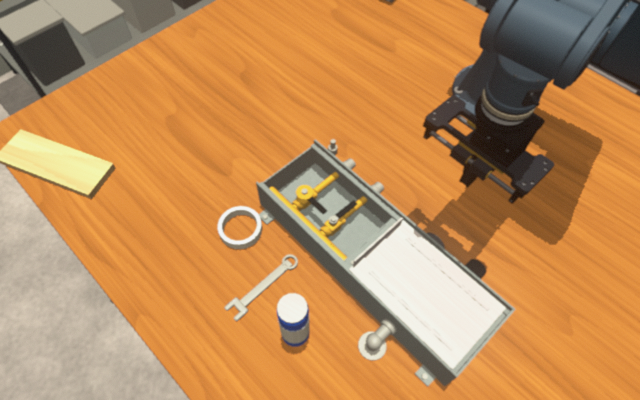

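View pics/top10.png

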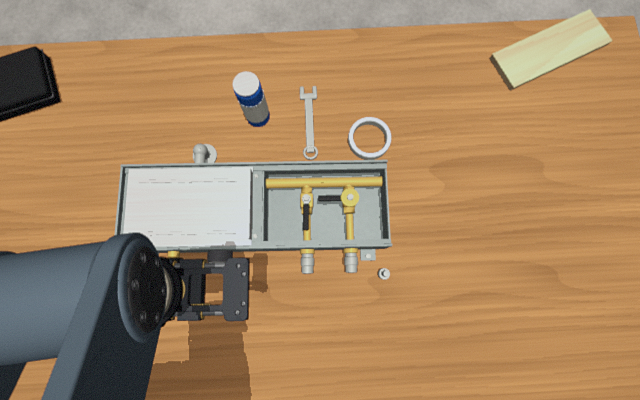

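View pics/t11.png

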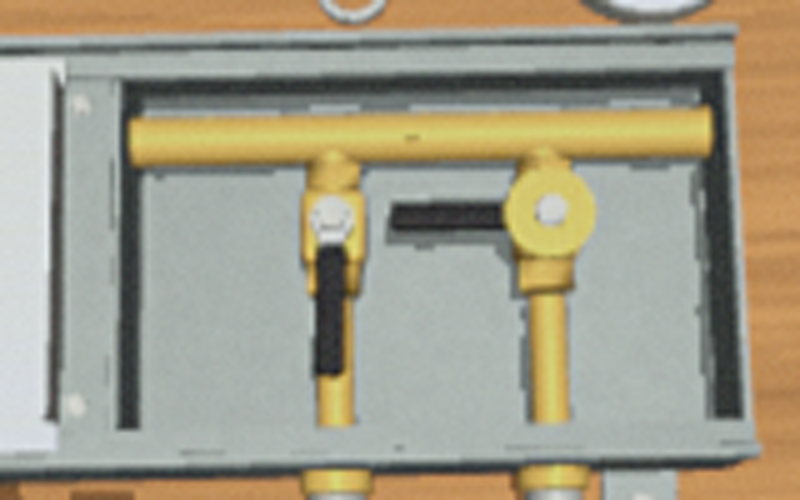

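```bash
python3 - <<'E'
from h import *
import pickle
c=pickle.load(open("top10.pkl","rb"))
def b(x,y,z):
    p=atz(c,240+x/5-.4,155+y/5-.4,z)[:2]-O
    return np.array([p@BX,p@BY])*1e3
t=b(392,217,.0585);m=b(505,215,.0585);s=b(550,209,.064);print(t,m,s,"deg short:",np.degrees(np.arctan2(*(s-t)*[1,-1])), np.degrees(np.arctan2(*(m-t)*[1,-1])))
print("flangetop",b(60,70,.102),b(50,415,.102))
E
```

```text
[14.40204644  5.10413689] [ 14.38587021 -38.79410386] [ 15.30762132 -55.88637682] deg short: 0.8506537009703253 -0.02111314211360289
flangetop [ 63.53873301 127.45662779] [-64.46748501 128.72610877]
```

The lever is within about 1° of fully across its pipe, the plain lever hasn't moved, and the cover is open. Handing in.

```bash
python3 -c "
from h import *
print(robot.hand_in());st()"
```

```text
the job is handed in; nothing more can be done
None
the job is handed in; nothing more can be done
```

The cover is slid open and the tagged valve is shut. I handed the job in at about 15 s of the 53 s allowed.

- **Cover:** I pushed it by its flange along the guides onto the deck, without lifting it. It stands at about y 247 mm, between the 232 mm that clears the opening and the stop at 261 mm.
- **Tagged valve (the right one):** its lever already stood about 10° clockwise when I uncovered it. I pushed it to its stop, where 3 mm more commanded travel gave almost no motion and the force rose to about 19 N. The last picture puts it within about 1° of fully across the pipe.
- **Everything else:** the plain valve's lever is unchanged and open. The tape, can, spanner and plug look to be where they started, and the arm is clear of everything.

No check failed. My box-frame x readings run about 3 mm off the stated opening, which made no difference here. I could not read the status after handing in.

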